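Clamp the glued escutcheon

TASK

The escutcheon has just been glued to the lock block: first draw the clamp's transport lock out to its end stop, then pump the lever to and fro until the cork pad presses the block home against the fixed jaw and the sprung plunger behind it is pushed about half way in, never all the way. The clamp slips as soon as the lever is let go, so finish while still holding the lever, keeping up that pressure. Work the rod only by the lever, and do not handle the block or disturb the other things on the table.

Things in the scene. Friction and masses are not known exactly. Their poses are not given: they have to be found in the camera images.
- clamp: lever clamp fixed to the table on a dark wooden bed (X -170 to 270 mm, Y +-50 mm, 20 mm thick). Origin on the table under the lever's hinge; its X axis is the pressing direction, towards block and fixed jaw, Z up, Y the side of the transport lock. Toothed push rod along X at Y = 0, z = 60 mm
- housing_top (a point): middle of the clamp's housing, level with its top (z = 84 mm): two steel cheeks, X +-42 mm, Y +-29 mm. Beside it a wooden rest carries the lock: X -22 to 28 mm, Y 45 to 150 mm, top at z = 60 mm
- jaw_face (a point): fixed jaw: centre of its face towards the block, at X = 239 mm, z = 65 mm; an upright steel plate 22 mm thick, 90 mm wide, top at z = 110 mm
- lever_hinge (a point): point on the lever's hinge axis (along clamp Y), at X = 0, Y = 0, z = 30 mm
- lever: pump lever (trigger), origin on its hinge axis, its z axis up along it. Rests leaning 0.25 rad back to clamp -X, full stroke 0.5 rad to 0.25 rad forward. Spring return, 1.3 to 2 N at the bar. Forward it carries the rod 60 mm per rad (up to 6 mm lost finding a tooth); going back the pawl slips and the rod stays by 3 N drag only, so a compressed plunger pushes it back
- grip_bar (a point): centre of the wooden cross bar on top of the lever, round, 18 mm thick, 60 mm long along clamp Y; 120 mm from the hinge axis (z = 146 mm at rest, 150 mm upright). Can be pinched across X from above or pushed from behind; pump at about 0.1 m/s: much faster skips teeth
- lock (a joint): slide of the transport lock, m: 0 = bolt fully in, blocking the lever; grows as the knob is drawn out towards clamp +Y; 0.030 = end stop. The bolt clears the lever only in the last 5 mm. Friction about 2.5 N; it stays where it is left
- lock_knob (a point): gripping point of the lock's upright round wooden knob: 18 mm thick, its top 17 mm above this point, its foot 28 mm below; this point at z = 100 mm, at X = 3 mm, Y = 105 mm with the bolt in and 135 mm drawn out
- ram: the toothed push rod with its square nose (30 x 30 mm); origin on the rod's axis (z = 60 mm), 80 mm behind the nose's front face; moves along clamp X only
- nose_face (a point): centre of the nose's front face
- plunger (a joint): how far the sprung plunger is pushed back into the nose, m: 0 = fully out, 24 mm of bare brass pin (12 mm thick) and collar show between nose and pad; 0.024 = all the way in. It gives 1 N + 0.8 N per mm; that is the pressing force on the block. To press 10 N takes about 8 N at the grip bar, return spring included
- pad: round cork-faced pad, 38 mm across, 8 mm thick, on the front of the plunger; at z = 60 mm; origin at the centre of its back
- pad_face (a point): centre of the pad's front face, which presses on the block
- block: fir lock block 54 x 70 x 70 mm (along clamp X, Y, Z) with a brass escutcheon glued on its face towards the pad, loose, standing on the bed a few mm in front of the fixed jaw; origin under its centre; the brass face is 27 mm from the origin, at clamp -X. It starts 2 to 4 mm short of the jaw and 27 to 70 mm in front of the pad
- canister: dented tin screw-top canister with a knurled cap, 72 mm across, 115 mm tall, loose; origin under its centre; bystander
- chimney: green glass lamp chimney, open tube up to 84 mm across, 190 mm tall, loose, standing; origin under its centre; bystander
- escutcheon: spare polished brass escutcheon lying flat, 50 x 100 x 5 mm, loose; origin under its centre; bystander
- awl: horn-handled iron awl lying flat, 145 mm long, 24 mm thick; origin at the butt of the handle, at table height, its x axis points to the tip; bystander
- whetstone: rough grey whetstone 150 x 50 x 22 mm, long along its x; origin under its centre; bystander
- key: iron key lying flat, about 125 mm long, 10 mm thick; origin under the middle of the shank; bystander
There are look-alikes about, which are no part of the job. Of the things that look like the block, the middle-sized one is meant.

How it is judged:
By the outcome, as a careful person would: the job done as asked, in the order asked, and still so for the second after the job is handed in, while the arm keeps its last pose, push and grip.
It also fails if it takes over 48 s, if anything falls off the work surface, if the arm or the gripper's body presses on something with over 40 N, if the wrist force passes 120 N, or if a joint passes its speed limit or range.

ROBOT

A 6-joint arm with a two-finger parallel gripper is mounted at the origin on the work surface. World frame = base frame: x ahead of the robot, y to its left, z up, the work surface at z = 0. Lengths are in mm, angles in rad, forces in N, time in s.
With the tool pointing down it reaches from about 400 to 925 mm from the base axis. Payload 12.5 kg.
Tool frame: the origin (TCP) lies on the mounting face of the last link; the fingertips stand 190 mm ahead of it and the grasp point (between the pads) lies 171 mm ahead of it; z points along the fingers, y is the line along which they close (so a half turn about z gives the same grasp; the last joint's range is limited). The gripper opens to 95 mm and grips with 3 to 60 N. Pads are 20 mm wide; open, the fingers measure 119 mm over their backs; the gripper's body (75 mm by 180 mm) begins 59 mm behind the grasp point.
Start: joints at [1.191, 0.491, 1.559, -0, 1.092, -0.106], TCP at [168.971, 601.726, 404.761] pointing down, gripper open.
Joint ranges: [-3.1, 3.1], [-0.84, 2.19], [0.05, 2.79], [-1.13, 4.28], [0.06, 2.93], [-2.69, 2.69]. Speed limits (rad/s): [2.22, 2.22, 2.79, 3.14, 3.14, 3.14].

INTERFACE

Orientations are given as [roll, pitch, yaw] about the fixed x, y, z axes, in that order (R = Rz(yaw) Ry(pitch) Rx(roll)).
In Python, from cell import * gives the robot as it stands.
- The arm moves only by the tool arm_command, never from a script. Its argument "rows" is a list that holds one entry, the list of rows, each a list of 7 numbers: the shift along the tool's x, y, z normalised to -1 to 1, where 1 is 0.15 m, then the turn, a rotation vector about the tool's x, y, z normalised to -1 to 1, where 1 is 360 degrees, then the opening, from -1 (shut) to 1 (fully open). A call has 1 to 10 rows; each row is the pose to reach, as a shift and turn from the pose commanded when the call began, along the tool's axes at that moment, turning the shorter way round; what a row does not reach only later rows make up. A row lasts 1/12 s, in which the tool goes at most 41.7 mm and 7.16 degrees, less where a joint would pass 70% of its speed; a pose out of reach is approached as far as the arm can. A call with a number of a shift or a turn outside -1 to 1 is refused whole. A call with a gripper value outside its range is refused whole. The fingers move at their own pace and stop on an object; the grip force is fixed at half the most. Time passes only in rows, so rows that repeat a pose let the fingers close. It gives the time, the measured TCP pose, the force, the opening and the grip force at its end, in the units of the state.
- state(): the state, without advancing time (a new reading comes with each control period).
- read_camera(name): name is "scene" or "side" or "wrist"; returns (picture, depth): 480x640x3 uint8, red, green, blue; 480x640 float32, mm along the optical axis (not along the pixel's ray), 0 where there is no reading.
- get_calibration(name): a dict with "camera_matrix" (3x3 intrinsics, pixels), "position" and "orientation" of the camera in the world; the wrist camera has in their place "hand_eye" (4x4, takes a point from camera to tool coordinates, whose origin is the TCP and whose axes are the flange's). Camera axes: x right, y up, looking along -z (the intrinsics and any distortion apply to the point x, -y, -z); pixel columns grow to the right and rows downward; lengths in mm; the calibration is good to about 2 mm. A picture is of the moment at which its call begins: read the wrist's pose just before it. get_calibration takes no time and is no camera call.
- job_done(): hands the job in; it is judged then, once.
The state is a dict: "t": time; "joints": joint angles; "qvel": joint speeds; "tau": joint torques, N m; "eef_pos": TCP position; "tcp_rot": TCP orientation; "ft_force": force on the tool from outside, world axes, zero at the start; "moment": the same for the moment, N m; "opening": opening from 0.0 (shut) to 1.0 (fully open); "grip_force": force on a finger pad.
Only numpy, scipy, OpenCV 4.12 (cv2) and the standard library are available. Lean on these libraries where they do the work, as an engineer would, in place of code of your own. Each camera call takes 0.05 s, during which the arm holds its last target. There are 200 camera calls.

## Working session

There is one attempt and no reset: what is moved stays moved. The work goes in short steps, Python scripts to look and compute and a tool call to move; the robot and the scene stay as the last step left them, time stands still between calls to the robot, and variables do not carry over. Pictures are saved under pics/ and viewed, at most 10 in all, crops included, and the job is handed in when it is done.

Besides the shell and the picture viewer there is one more tool, called by a JSON object that holds its "op" and its "data", one argument or row to a line. arm_command: Moves the arm, as the interface text tells. Its arguments: {"type":"object","properties":{"rows":{"type":"array","items":{"type":"array","items":{"type":"array","items":{"type":"number","minimum":-1,"maximum":1}}}}},"required":["rows"]}

```bash
mkdir -p pics; ls
cat > h.py <<'E'
from cell import *
import numpy as np, cv2
from scipy.spatial.transform import Rotation as R
def rot(o):
    o=np.array(o,float)
    return o if o.shape==(3,3) else R.from_euler('xyz',o).as_matrix()
def cam(name):
    s=state(); p,d=read_camera(name); c=get_calibration(name); K=np.array(c['camera_matrix'])
    if 'hand_eye' in c:
        T=np.eye(4);T[:3,:3]=rot(s['tcp_rot']);T[:3,3]=s['eef_pos'];T=T@np.array(c['hand_eye'])
    else:
        T=np.eye(4);T[:3,:3]=rot(c['orientation']);T[:3,3]=c['position']
    return p,d,K,T
def ray(K,T,u,v):
    r=np.array([(u-K[0,2])/K[0,0],-(v-K[1,2])/K[1,1],-1.0]); return T[:3,3],T[:3,:3]@r
def onz(K,T,u,v,z):
    o,r=ray(K,T,u,v); return o+r*(z-o[2])/r[2]
def pt(K,T,u,v,d):
    o,r=ray(K,T,u,v); return o+r*d
def cloud(d,K,T):
    v,u=np.mgrid[:480,:640]
    r=np.stack([(u-K[0,2])/K[0,0],-(v-K[1,2])/K[1,1],-np.ones_like(u,float)],-1)*d[...,None]
    return r@T[:3,:3].T+T[:3,3]
def load(n):
    z=np.load(n+'.npz'); return z['p'],z['d'],z['K'],z['T']
def snap(name,f):
    p,d,K,T=cam(name); np.savez(f+'.npz',p=p,d=d,K=K,T=T); cv2.imwrite(f'pics/{f}.png',p[...,::-1]); return p,d,K,T
E
python3 - <<'E'
from h import *
print(state())
for n in ['scene','side','wrist']:
    p,d,K,T=snap(n,n+'0'); print(n,get_calibration(n),(d>0).mean())
E
```

```text
pics
{'t': 0.0, 'joints': array([ 1.19139796e+00,  4.91596104e-01,  1.55945435e+00,  6.87042775e-06,
        1.09174287e+00, -1.05595126e-01]), 'qvel': array([-1.17224458e-03, -5.51981667e-05, -1.30141919e-03,  2.38052566e-04,
        2.24866838e-03, -1.26925277e-03]), 'tau': array([ 1.06915060e-03, -6.12653804e+01, -2.58179605e+01,  6.93018758e-02,
        4.82738251e-02, -6.45308046e-05]), 'eef_pos': array([168.96022599, 601.69712177, 404.13723445]), 'tcp_rot': array([-3.14039931e+00, -1.32608989e-04,  2.86778616e+00]), 'ft_force': array([ 1.02004714, -0.00422868,  0.95940456]), 'moment': array([ 0.03472398, -0.01261639, -0.01146588]), 'grip_force': 0.0, 'opening': 0.998813999219158}
scene {'camera_matrix': array([[443.7769678 ,   0.        , 322.50965194],
       [  0.        , 443.7769678 , 239.04047567],
       [  0.        ,   0.        ,   1.        ]]), 'position': array([1131.61068316,  296.56599173,  839.07603895]), 'orientation': array([0.7384433 , 0.01212545, 2.07788091])} 0.996220703125
side {'camera_matrix': array([[596.32775167,   0.        , 308.7667515 ],
       [  0.        , 596.32775167, 247.10277922],
       [  0.        ,   0.        ,   1.        ]]), 'position': array([ 112.24944509, 1034.39606989,  924.85009918]), 'orientation': array([ 9.50166539e-01, -9.16123592e-04, -2.74709904e+00])} 0.9962923177083334
wrist {'camera_matrix': array([[418.22858855,   0.        , 319.44587493],
       [  0.        , 418.22858855, 237.53402658],
       [  0.        ,   0.        ,   1.        ]]), 'hand_eye': array([[ 1.38100066e-03,  9.64365648e-01,  2.64569442e-01,
         7.40565583e+01],
       [ 9.99998889e-01, -1.48000938e-03,  1.74892003e-04,
        -6.40684226e-01],
       [ 5.60225096e-04,  2.64568907e-01, -9.64366621e-01,
         2.05015920e+01],
       [ 0.00000000e+00,  0.00000000e+00,  0.00000000e+00,
         1.00000000e+00]])} 0.996083984375
```

View pics/scene0.png

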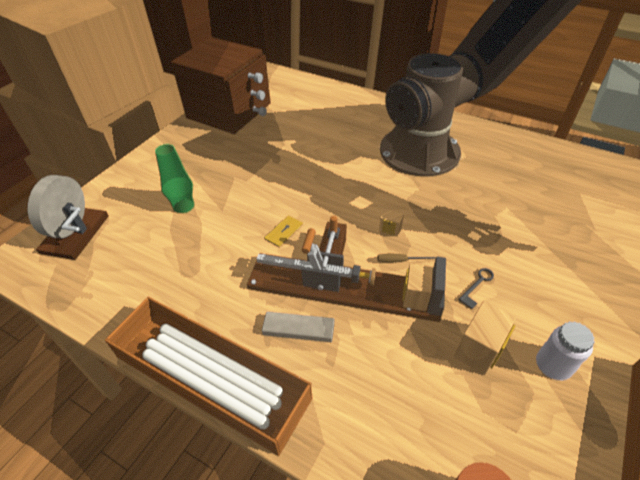

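View pics/side0.png

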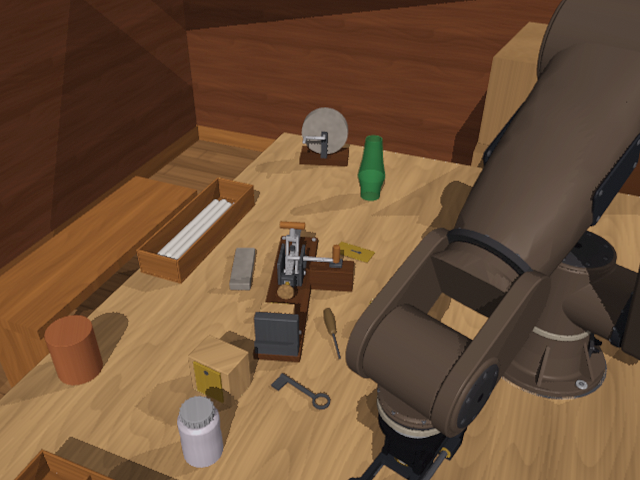

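The scene view shows the clamp at about (340,275): lever bar (308,240), lock knob (333,225), jaw (440,288). Three things look like the block: small at (391,224), middle-sized in the clamp at (420,285), and large at (487,338). The middle one in the clamp, in front of the jaw, fits the description. Next I measure the clamp pose and take an enlarged crop.

Run:
```python
from h import *
P=[];C=[]
for n in ['scene0','side0']:
    p,d,K,T=load(n); c=cloud(d,K,T); hsv=cv2.cvtColor(p,cv2.COLOR_RGB2HSV)
    print(n, pt(K,T,*((440,288) if n=='scene0' else (277,320)),d[(288,440) if n=='scene0' else (320,277)]).round())
    P.append(c.reshape(-1,3));C.append(hsv.reshape(-1,3))
    if n=='scene0':
        a=cv2.resize(p[200:340,235:535],None,fx=2.6,fy=2.6,interpolation=cv2.INTER_CUBIC); cv2.imwrite('pics/crop1.png',a[...,::-1])
        j=c[258,440];print('jaw top guess',j)
for i in range(2):
    c=P[i];h=C[i]
    near=(np.abs(c[:,0]-500)<400)
    # jaw top
    o,= [np.array([0,0,0])],
    m=(c[:,2]>104)&(c[:,2]<116)&(h[:,2]<110)&(h[:,1]<110)
    q=c[m][:,:2]; print(i,'jawtop',m.sum(),np.median(q,0) if len(q) else '')
    m=(c[:,2]>14)&(c[:,2]<26)&(h[:,2]<110)&(h[:,1]>110)
    q=c[m][:,:2]; print(i,'bed',m.sum(),np.median(q,0))
```

```text
scene0 [559. 239. 109.]
jaw top guess [482.94103063 212.952279   108.40267015]
side0 [512. 238. 109.]
0 jawtop 646 [540.90742565 221.99858485]
0 bed 7069 [613.08648604 -69.13161249]
1 jawtop 447 [518.28123808 227.92688274]
1 bed 4308 [ 689.89866975 -123.25212056]
```

View pics/crop1.png

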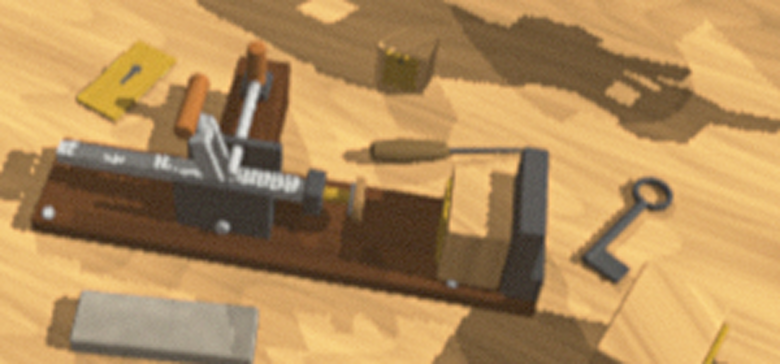

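The crop confirms it: the middle-sized block stands between pad and jaw with its brass face towards the pad. The lever bar is at scene (309,240), the lock knob at (334,224) and the jaw top at (442,260). Next, the precise pose.

Run:
```python
from h import *
pts=[]
for n in ['scene0','side0']:
    p,d,K,T=load(n); c=cloud(d,K,T); hsv=cv2.cvtColor(p,cv2.COLOR_RGB2HSV)
    roi=(abs(c[...,0]-520)<80)&(abs(c[...,1]-225)<80)
    m=roi&(c[...,2]>105.5)&(c[...,2]<114)&(hsv[...,1]<120)
    q=c[m]; r=cv2.minAreaRect(q[:,:2].astype(np.float32)); b=cv2.boxPoints(r)
    print(n,m.sum(),r,q[:,2].mean().round(1)); print(b.round(1).tolist())
    # bed top: rough dark brown, near clamp
    roi=(c[...,0]>380)&(c[...,0]<720)&(c[...,1]>-280)&(c[...,1]<300)
    m=roi&(c[...,2]>17)&(c[...,2]<23)&(hsv[...,2]<130)&(hsv[...,1]>100)
    m=m.astype(np.uint8); k,l,s,_=cv2.connectedComponentsWithStats(m); i=1+np.argmax(s[1:,4])
    q=c[l==i]; r=cv2.minAreaRect(q[:,:2].astype(np.float32)); print('bed',s[i],r,cv2.boxPoints(r).round(1).tolist())
    # orange bits above 90
    m=((c[...,2]>85)&(c[...,2]<165)&(hsv[...,1]>120)&(hsv[...,0]<16)&(c[...,0]>350)&(c[...,0]<750)&(abs(c[...,1])<300)).astype(np.uint8)
    k,l,s,ce=cv2.connectedComponentsWithStats(m)
    for i in range(1,k):
        if s[i,4]>25: 
            q=c[l==i]; print('orange',ce[i].round(),s[i,4],q.mean(0).round(1),q.min(0).round(),q.max(0).round())
    # steel housing top ~84
    # white-ish block top z~90
    m=(c[...,2]>86)&(c[...,2]<94)&(abs(c[...,0]-540)<120)&(abs(c[...,1]-180)<100)&(hsv[...,2]>130)
    q=c[m]; print('blocktop',m.sum(),q.mean(0).round(1), cv2.minAreaRect(q[:,:2].astype(np.float32)))
```

```text
scene0 366 ((522.0196533203125, 226.44696044921875), (91.57363891601562, 22.074106216430664), 17.21771812438965) 109.0
[[475.0, 223.39999389648438], [481.6000061035156, 202.39999389648438], [569.0, 229.5], [562.5, 250.5]]
bed [ 247  261  194   58 3383] ((582.7720947265625, 34.892852783203125), (102.3664779663086, 436.3352966308594), 17.52718162536621) [[468.29998779296875, 227.5], [599.7000122070312, -188.60000610351562], [697.2999877929688, -157.6999969482422], [565.9000244140625, 258.29998779296875]]
orange [333. 222.] 83 [495.5 -38.1 106.8] [485. -47.  86.] [503. -31. 119.]
orange [308. 241.] 191 [606.5 -38.5 152. ] [574. -54. 140.] [635. -25. 157.]
blocktop 627 [539.3 189.8  89.4] ((532.0713500976562, 187.38308715820312), (85.40985107421875, 54.032752990722656), 13.333816528320312)
side0 317 ((519.44189453125, 228.8275909423828), (89.035400390625, 25.70804214477539), 15.775172233581543) 108.2
[[473.1000061035156, 229.10000610351562], [480.1000061035156, 204.39999389648438], [565.7999877929688, 228.60000610351562], [558.7999877929688, 253.3000030517578]]
bed [265 255  51  85 767] ((567.378173828125, 53.95416259765625), (109.81443786621094, 295.54791259765625), 16.86994743347168) [[471.8999938964844, 179.39999389648438], [557.7000122070312, -103.4000015258789], [662.7999877929688, -71.5], [577.0, 211.3000030517578]]
orange [292. 225.] 166 [599.7 -34.7 148.9] [571. -50. 138.] [628. -22. 156.]
orange [336. 252.] 102 [488.6 -35.2 102.5] [480. -47.  85.] [499. -28. 118.]
blocktop 274 [539.  183.8  88.6] ((539.2235107421875, 183.11973571777344), (69.34514617919922, 32.02778625488281), 16.32581901550293)
```

{"op": "arm_command", "data": {
  "rows": [
    [[-0.8,-0.88,0,0,0,0,1],[-0.8,-0.88,0,0,0,0,1],[-0.8,-0.88,0,0,0,0,1],[-0.8,-0.88,0,0,0,0,1],[-0.8,-0.88,0,0,0,0,1]]
  ]
}}

```text
t: 0.57
eef_pos: [249.9, 438.6, 404.7]
tcp_rot: [-3.14, 0.0, 2.866]
ft_force: [-0.1, -0.0, 0.1]
opening: 0.999
grip_force: 0.0
```

{"op": "arm_command", "data": {
  "rows": [
    [[-0.8,-0.88,0,0,0,0,1],[-0.8,-0.88,0,0,0,0,1],[-0.8,-0.88,0,0,0,0,1],[-0.8,-0.88,0,0,0,0,1],[-0.8,-0.88,0,0,0,0,1]]
  ]
}}

```text
t: 0.98
eef_pos: [329.9, 279.5, 404.8]
tcp_rot: [-3.141, 0.0, 2.866]
ft_force: [-0.2, 1.6, 0.7]
opening: 1.002
grip_force: 0.0
```

{"op": "arm_command", "data": {
  "rows": [
    [[-0.8,-0.88,0,0,0,-0.0915,0.2],[-0.8,-0.88,0,0,0,-0.0915,0.2],[-0.8,-0.88,0,0,0,-0.0915,0.2],[-0.8,-0.88,0,0,0,-0.0915,0.2],[-0.8,-0.88,0,0,0,-0.0915,0.2],[-0.8,-0.88,0,0,0,-0.0915,0.2]]
  ]
}}

```text
t: 1.48
eef_pos: [410.3, 120.2, 404.8]
tcp_rot: [-3.141, 0.001, -2.837]
ft_force: [-0.8, -0.3, -0.2]
opening: 0.639
grip_force: 0.0
```

```bash
cat >> h.py <<'E'
O=np.array([595,-10.5,0]); YAW=np.radians(107.3)
CR=R.from_euler('z',YAW).as_matrix()
def w(c): return O+CR@np.array(c,float)       # clamp -> world
def cl(p): return (np.array(p)-O)@CR          # world -> clamp
def grasp():
    s=state(); return s['eef_pos']+rot(s['tcp_rot'])@[0,0,171]
def rel(pw,tilt=0):
    "row numbers for the grasp point to go to world pw, tool down closing along clamp X, tilted about clamp Y"
    s=state(); A=rot(s['tcp_rot'])
    D=R.from_euler('y',tilt).as_matrix(); B=CR@D@np.array([[0,1,0],[1,0,0],[0,0,-1.]])
    B2=CR@D@np.array([[0,1,0],[1,0,0],[0,0,-1.]])@np.diag([-1,-1,1])
    if np.trace(A.T@B2)>np.trace(A.T@B): B=B2
    t=np.array(pw)-B@[0,0,171]
    return np.r_[A.T@(t-s['eef_pos'])/150, R.from_matrix(A.T@B).as_rotvec()/2/np.pi].round(4)
E
python3 - <<'E'
from h import *
snap('wrist','w1')
s=state(); print(s['t'],s['eef_pos'],s['tcp_rot'],s['joints'],cl(grasp()),s['opening'])
print(rel(w([3,105,100])),rel(w([3,105,150])))
E
```

```text
1.5333 [409.99305142 120.76685835 404.69470968] [-3.14124640e+00  4.42755879e-04 -2.83563421e+00] [ 1.31705936e-01  2.09815596e-01  2.01473209e+00 -3.33017874e-04
  9.16548909e-01 -1.74484616e+00] [180.28596332 137.52596821 233.69473669] 0.6183859288687757
[-2.1220e-01 -1.1829e+00  8.9180e-01 -1.0000e-04  1.0000e-04  6.0000e-04] [-2.123e-01 -1.183e+00  5.585e-01 -1.000e-04  1.000e-04  6.000e-04]
```

View pics/w1.png

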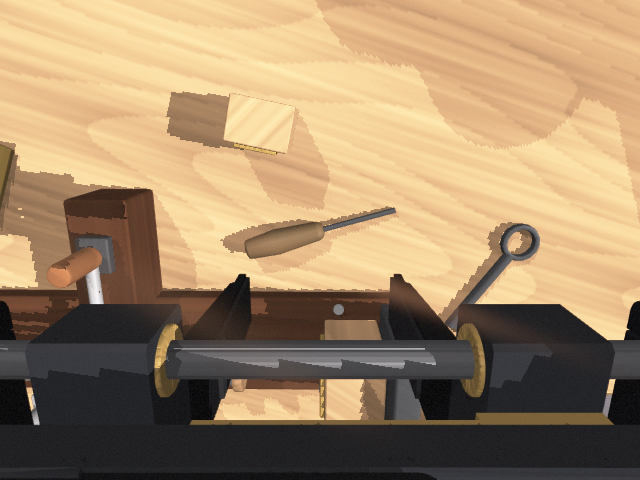

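The wrist view shows the lock knob leaning left at (75,267), its foot near (95,258) and its top near (60,275). The awl, key and small block are all clear of the path. I'll move over to the knob and measure it from there.

{"op": "arm_command", "data": {
  "rows": [
    [[0,-1.0,0.2,0,0,0,0.0],[0,-1.0,0.2,0,0,0,0.0],[0,-1.0,0.2,0,0,0,0.0],[0,-1.0,0.2,0,0,0,0.0],[0,-1.0,0.2,0,0,0,0]]
  ]
}}

```text
t: 1.95
eef_pos: [454.3, -22.9, 373.7]
tcp_rot: [3.142, -0.001, -2.845]
ft_force: [-0.9, 0.2, -0.9]
opening: 0.499
grip_force: 0.0
```

Run:
```python
from h import *
p,d,K,T=snap('wrist','w2')
s=state(); print(s['t'],cl(grasp()),s['opening'])
hsv=cv2.cvtColor(p,cv2.COLOR_RGB2HSV); c=cloud(d,K,T); cc=(c-O)@CR
m=(cc[...,2]>112)&(cc[...,2]<122)&(abs(cc[...,0]-3)<30)&(abs(cc[...,1]-105)<30)
print('knobtop',m.sum(),cc[m].mean(0) if m.any() else '',cc[m].min(0),cc[m].max(0))
m=(cc[...,2]>75)&(cc[...,2]<125)&(abs(cc[...,0]-3)<30)&(abs(cc[...,1]-105)<30)&(hsv[...,1]>100)
print('knob',m.sum(),cc[m].mean(0),cc[m].min(0),cc[m].max(0))
v,u=np.nonzero(m); print(u.min(),u.max(),v.min(),v.max())
m=(cc[...,2]>55)&(cc[...,2]<63)&(cc[...,0]>-40)&(cc[...,0]<45)&(cc[...,1]>40)&(cc[...,1]<170)
print('rest',m.sum(),cc[m].min(0),cc[m].max(0))
cv2.imwrite('pics/w2.png',p[...,::-1])
```

```text
2.0 [ 31.9218509  138.37058062 203.05033916] 0.49742836057758355
knobtop 510 [  1.99895551 111.51677108 116.00038466] [ -4.26674772 102.13504058 112.00124396] [  9.15130127 119.25826936 118.64393668]
knob 989 [  2.18347295 114.24438334 105.50498307] [ -7.54721317 102.13504058  75.28721564] [  9.1936664  119.52482833 118.64393668]
265 291 262 308
rest 5462 [-24.92853514  49.25916787  55.12590126] [ 25.34262989 153.47130457  62.65306857]
```

View pics/w2.png

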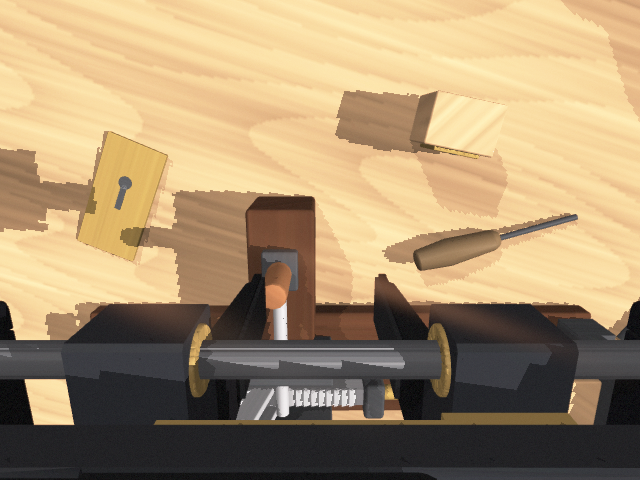

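The wrist view shows the knob between the open fingers' lines: top at (277,295), foot at (275,268). The lever and rod lie below it at (300,395). My clamp origin needs shifting by about (-1.5, +3) mm. I descend on the knob.

{"op": "arm_command", "data": {
  "rows": [
    [[-0.2,-0.205,0.25,0,0,0,0.0],[-0.2,-0.205,0.25,0,0,0,0.0],[-0.2,-0.205,0.5,0,0,0,0.0],[-0.2,-0.205,0.69,0,0,0,0.0],[-0.2,-0.205,0.69,0,0,0,0],[-0.2,-0.205,0.69,0,0,0,0]]
  ]
}}

```text
t: 2.5
eef_pos: [490.7, -39.3, 271.0]
tcp_rot: [3.14, -0.002, -2.84]
ft_force: [0.2, 0.5, 1.3]
opening: 0.5
grip_force: 0.0
```

{"op": "arm_command", "data": {
  "rows": [
    [[0,0,0,0,0,0,-0.9],[0,0,0,0,0,0,-0.9],[0,0,0,0,0,0,-0.9],[0,0,0,0,0,0,-0.9],[0,0,0,0,0,0,-0.9],[0,0,0,0,0,0,-0.9]]
  ]
}}

```text
t: 3.0
eef_pos: [491.3, -41.2, 272.1]
tcp_rot: [-3.139, 0.003, -2.84]
ft_force: [1.6, -7.4, 5.5]
opening: 0.182
grip_force: 30.0
```

Run:
```python
from h import *
s=state(); print(s['t'],cl(grasp()),s['opening']*95,s['grip_force'],s['ft_force'])
```

```text
3.0 [  1.05185675 107.73842223 101.10719986] 17.25083547953519 30.00188559293747 [ 1.5585538  -7.41770453  5.49195465]
```

{"op": "arm_command", "data": {
  "rows": [
    [[0.04,0,0,0,0,0,-0.9],[0.08,0,0,0,0,0,-0.9],[0.12,0,0,0,0,0,-0.9],[0.16,0,0,0,0,0,-0.9],[0.19,0,0,0,0,0,-0.9],[0.205,0,0,0,0,0,-0.9],[0.205,0,0,0,0,0,-0.9],[0.205,0,0,0,0,0,-0.9]]
  ]
}}

```text
t: 3.67
eef_pos: [463.1, -49.9, 272.2]
tcp_rot: [-3.139, 0.007, -2.841]
ft_force: [10.5, 2.7, -2.1]
opening: 0.183
grip_force: 30.0
```

Run:
```python
from h import *
s=state(); print(s['t'],cl(grasp()),s['opening']*95,s['grip_force'],s['ft_force'],CR.T@s['ft_force'])
```

```text
3.6667 [  1.07344045 136.58083333 101.15976535] 17.37362174835401 30.003811419010162 [10.48895674  2.65522014 -2.11792328] [ -0.58405209 -10.80404048  -2.11792328]
```

{"op": "arm_command", "data": {
  "rows": [
    [[0.01,0,0,0,0,0,-0.9],[0.02,0,0,0,0,0,-0.9],[0.02,0,0,0,0,0,-0.9]]
  ]
}}

```text
t: 3.92
eef_pos: [461.7, -50.3, 272.3]
tcp_rot: [-3.137, 0.012, -2.843]
ft_force: [26.2, 16.2, -11.5]
opening: 0.187
grip_force: 30.0
```

Run:
```python
from h import *
s=state(); print(s['t'],cl(grasp()),s['opening']*95,s['grip_force'],CR.T@s['ft_force'])
```

```text
3.9167 [  0.92538788 137.0419413  101.27995356] 17.740974679621694 29.993913173675537 [  7.65847361 -29.82629483 -11.5385832 ]
```

The lock is at its end stop: 29 mm of travel, and the resisting force climbed to 30 N. I release, rise, and look at the lock and bar.

{"op": "arm_command", "data": {
  "rows": [
    [[-0.01,0,0,0,0,0,-0.9],[-0.02,0,0,0,0,0,0.0],[-0.02,0,0,0,0,0,0.0],[-0.02,0,0,0,0,0,0.0],[-0.02,0,0,0,0,0,0.0],[-0.02,0,-0.25,0,0,0,0.0],[-0.02,0,-0.5,0,0,0,0],[-0.02,0,-0.73,0,0,0,0],[-0.1,-0.1,-0.73,0,0,0,0],[-0.2,-0.22,-0.73,0,0,0,0]]
  ]
}}

```text
t: 4.75
eef_pos: [496.4, -73.0, 383.2]
tcp_rot: [-3.14, 0.003, -2.84]
ft_force: [0.0, 0.1, -0.1]
opening: 0.501
grip_force: 0.0
```

```bash
sed -i 's/^def w(c)/O=O+CR@np.array([-2,3,0])\ndef w(c)/' h.py
python3 - <<'E'
from h import *
p,d,K,T=snap('wrist','w3')
s=state(); print(s['t'],cl(grasp()),s['opening'])
hsv=cv2.cvtColor(p,cv2.COLOR_RGB2HSV); c=cloud(d,K,T); cc=(c-O)@CR
m=(cc[...,2]>75)&(cc[...,2]<125)&(abs(cc[...,0]-3)<30)&(abs(cc[...,1]-125)<45)&(hsv[...,1]>100)
print('knob',m.sum(),cc[m].mean(0),cc[m].min(0),cc[m].max(0))
m=(cc[...,2]>125)&(cc[...,2]<165)&(abs(cc[...,0]+20)<60)&(abs(cc[...,1])<50)&(hsv[...,1]>100)
print('bar',m.sum(),cc[m].mean(0) if m.any() else '')
p,d,K,T=snap('scene','s3')
hsv=cv2.cvtColor(p,cv2.COLOR_RGB2HSV); c=cloud(d,K,T); cc=(c-O)@CR
m=(cc[...,2]>85)&(cc[...,2]<125)&(abs(cc[...,0]-3)<30)&(abs(cc[...,1]-125)<45)&(hsv[...,1]>100)
print('knob',m.sum(),cc[m].mean(0))
E
```

```text
4.8 [-31.95503606 106.54739029 211.20891186] 0.4979086195431966
knob 914 [  0.91278591 137.47716195 110.2074169 ] [ -6.73187237 127.03158668  75.21873199] [ 11.16639936 144.47371922 118.6485538 ]
bar 1048 [-30.87694013  25.10545146 150.54062871]
knob 99 [  4.7758094  128.30200741 104.58816253]
```

View pics/w3.png

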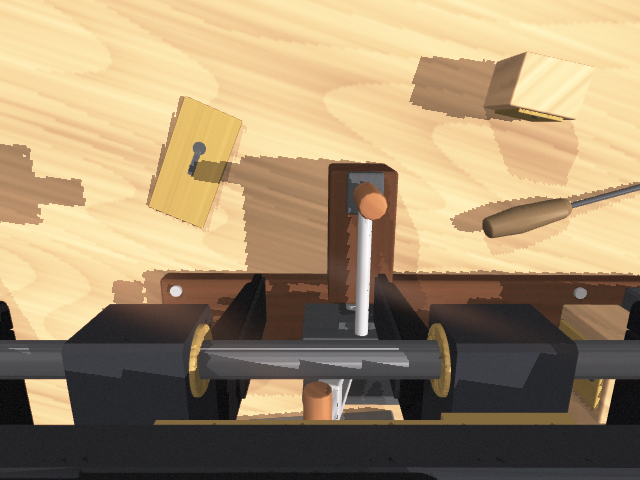

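The wrist view shows the knob drawn out, top at (372,205), about 136 mm in clamp Y. The lever bar end is at (317,400), between the finger lines. I go to the bar and pinch it.

{"op": "arm_command", "data": {
  "rows": [
    [[-0.3,0.01,0,0,0,0,0.0],[-0.55,0.01,0,0,0,0,0.0],[-0.7,0.01,0.0,0,0,0,0.0],[-0.71,0.01,0.1,0,0,0,0.0],[-0.71,0.01,0.25,0,0,0,0],[-0.71,0.01,0.39,0,0,0,0],[-0.71,0.01,0.39,0,0,0,0]]
  ]
}}

```text
t: 5.43
eef_pos: [597.0, -39.9, 318.3]
tcp_rot: [3.138, -0.006, -2.841]
ft_force: [-0.0, 0.2, -0.8]
opening: 0.501
grip_force: 0.0
```

{"op": "arm_command", "data": {
  "rows": [
    [[0,0,0,0,0,0,-0.9],[0,0,0,0,0,0,-0.9],[0,0,0,0,0,0,-0.9],[0,0,0,0,0,0,-0.9],[0,0,0,0,0,0,-0.9],[0,0,0,0,0,0,-0.9]]
  ]
}}

```text
t: 5.93
eef_pos: [598.3, -40.4, 323.3]
tcp_rot: [-3.141, 0.002, -2.841]
ft_force: [-0.9, -2.5, 7.5]
opening: 0.188
grip_force: 29.1
```

```bash
cat >> h.py <<'E'
def st():
    s=state(); print(round(s['t'],2),cl(grasp()).round(1),'open',round(s['opening']*95,1),'grip',round(s['grip_force']),'F',(CR.T@s['ft_force']).round(1),'M',(CR.T@s['moment']).round(2))
E
python3 - <<'E'
from h import *
st()
p,d,K,T=snap('scene','s4'); a=cv2.resize(p[200:340,235:465],None,fx=3.2,fy=3.2,interpolation=cv2.INTER_CUBIC); cv2.imwrite('pics/crop4.png',a[...,::-1])
E
```

```text
5.93 [-27.7   2.4 152.3] open 17.9 grip 29 F [-2.1  1.6  7.5] M [0.17 0.02 0.07]
```

View pics/crop4.png

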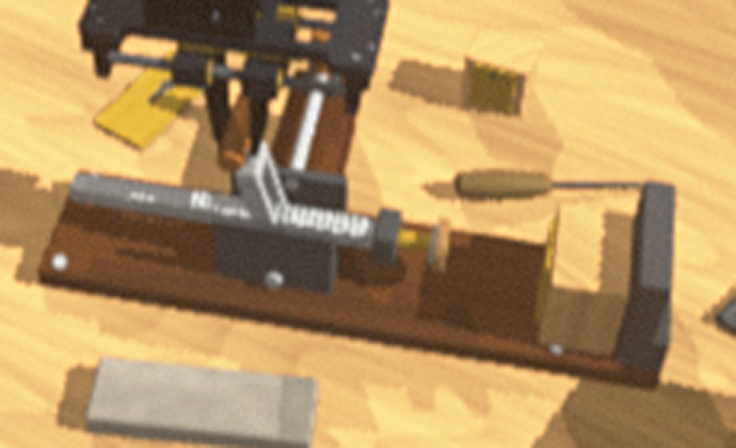

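The crop shows the gripper pinching the bar at crop (240,130), i.e. scene (310,241). The pad is at crop (440,245) and the brass face at (548,270), with clear bed between. First stroke.

{"op": "arm_command", "data": {
  "rows": [
    [[0,0.047,-0.01,0,0,0,-0.9],[0,0.093,-0.017,0,0,0,-0.9],[0,0.14,-0.02,0,0,0,-0.9],[0,0.187,-0.022,0,0,0,-0.9],[0,0.233,-0.02,0,0,0,-0.9],[0,0.28,-0.017,0,0,0,-0.9],[0,0.327,-0.01,0,0,0,-0.9],[0,0.373,0,0,0,0,-0.9],[0,0.373,0,0,0,0,-0.9]]
  ]
}}

```text
t: 6.73
eef_pos: [582.2, 13.5, 323.9]
tcp_rot: [-3.139, 0.005, -2.84]
ft_force: [2.3, -3.3, 9.4]
opening: 0.18
grip_force: 32.3
```

```bash
cat >> h.py <<'E'
def gap(f,new=True):
    "clamp X of nose front, pad front, brass face, block back and jaw from the scene camera"
    p,d,K,T=snap('scene',f) if new else load(f)
    hsv=cv2.cvtColor(p,cv2.COLOR_RGB2HSV).astype(int); cc=(cloud(d,K,T)-O)@CR
    X,Y,Z=cc[...,0],cc[...,1],cc[...,2]
    r={}
    b=(X>20)&(X<240)&(abs(Y)<12)
    top=b&(Z>84)&(Z<94)&(X>130); r['block top x']=np.percentile(X[top],[2,98]).round(1) if top.any() else None
    nose=b&(Z>70)&(Z<78)&(hsv[...,1]<90); r['nose top']=np.percentile(X[nose],[2,98]).round(1) if nose.any() else None
    pad=b&(Z>74.5)&(Z<82)&(hsv[...,1]>60)&(X<200); r['pad rim']=np.percentile(X[pad],[2,50,98]).round(1) if pad.any() else None
    pin=b&(Z>58)&(Z<69)&(hsv[...,1]>130)&(hsv[...,0]>12)&(X<200); r['pin']=np.percentile(X[pin],[2,98]).round(1) if pin.any() else None
    print(r)
E
python3 - <<'E'
from h import *
st(); gap('s4',False); gap('s5')
E
```

```text
6.73 [ 28.2   1.3 152.9] open 17.1 grip 32 F [-3.8 -1.3  9.4] M [-0.31  1.25 -0.05]
{'block top x': array([184.1, 239. ]), 'nose top': array([ 41.8, 107.6]), 'pad rim': array([ 91.9, 112.6, 145.7]), 'pin': array([ 83. , 177.5])}
{'block top x': array([183.9, 239.1]), 'nose top': array([ 70.7, 134.6]), 'pad rim': array([135.2, 139.4, 182.8]), 'pin': array([109.2, 130.7])}
```

The rod advanced about 27 mm and the pad face is about 43 mm from the brass. I go back and stroke again.

{"op": "arm_command", "data": {
  "rows": [
    [[0,-0.047,-0.01,0,0,0,-0.9],[0,-0.093,-0.017,0,0,0,-0.9],[0,-0.14,-0.02,0,0,0,-0.9],[0,-0.187,-0.022,0,0,0,-0.9],[0,-0.233,-0.02,0,0,0,-0.9],[0,-0.28,-0.017,0,0,0,-0.9],[0,-0.327,-0.01,0,0,0,-0.9],[0,-0.376,0,0,0,0,-0.9],[0,-0.376,0,0,0,0,-0.9]]
  ]
}}

```text
t: 7.53
eef_pos: [598.6, -41.8, 322.5]
tcp_rot: [3.141, 0.0, -2.841]
ft_force: [-0.8, 2.2, 10.9]
opening: 0.188
grip_force: 33.0
```

{"op": "arm_command", "data": {
  "rows": [
    [[0,0.047,-0.01,0,0,0,-0.9],[0,0.093,-0.017,0,0,0,-0.9],[0,0.14,-0.02,0,0,0,-0.9],[0,0.187,-0.022,0,0,0,-0.9],[0,0.233,-0.02,0,0,0,-0.9],[0,0.28,-0.017,0,0,0,-0.9],[0,0.327,-0.01,0,0,0,-0.9],[0,0.373,0,0,0,0,-0.9],[0,0.373,0,0,0,0,-0.9]]
  ]
}}

```text
t: 8.28
eef_pos: [582.3, 12.5, 323.2]
tcp_rot: [-3.138, 0.003, -2.84]
ft_force: [2.0, -3.3, 9.4]
opening: 0.189
grip_force: 32.4
```

Run:
```python
from h import *
st(); gap('s6')
```

```text
8.28 [ 27.1   1.7 152.2] open 17.9 grip 32 F [-3.7 -0.9  9.4] M [-0.21  1.3  -0.12]
{'block top x': array([184.4, 238.8]), 'nose top': array([ 25.2, 157.5]), 'pad rim': array([118.4, 161.8, 182.4]), 'pin': array([133.2, 153.6])}
```

The rod moved another 24 mm, leaving about 19 mm to the block. I go back, then make a shorter stroke to leave a full stroke for pressing.

{"op": "arm_command", "data": {
  "rows": [
    [[0,-0.047,-0.01,0,0,0,-0.9],[0,-0.093,-0.017,0,0,0,-0.9],[0,-0.14,-0.02,0,0,0,-0.9],[0,-0.187,-0.022,0,0,0,-0.9],[0,-0.233,-0.02,0,0,0,-0.9],[0,-0.28,-0.017,0,0,0,-0.9],[0,-0.327,-0.01,0,0,0,-0.9],[0,-0.373,0,0,0,0,-0.9],[0,-0.373,0,0,0,0,-0.9]]
  ]
}}

```text
t: 9.08
eef_pos: [598.5, -41.9, 322.1]
tcp_rot: [3.141, -0.001, -2.841]
ft_force: [-3.2, 1.9, 10.2]
opening: 0.188
grip_force: 32.8
```

{"op": "arm_command", "data": {
  "rows": [
    [[0,0.047,-0.01,0,0,0,-0.9],[0,0.093,-0.017,0,0,0,-0.9],[0,0.14,-0.02,0,0,0,-0.9],[0,0.187,-0.022,0,0,0,-0.9],[0,0.233,-0.02,0,0,0,-0.9],[0,0.253,-0.02,0,0,0,-0.9],[0,0.253,-0.02,0,0,0,-0.9]]
  ]
}}

```text
t: 9.67
eef_pos: [587.7, -5.0, 325.6]
tcp_rot: [-3.139, 0.002, -2.84]
ft_force: [2.9, -4.0, 5.4]
opening: 0.183
grip_force: 30.0
```

Run:
```python
from h import *
st(); gap('s7')
```

```text
9.67 [  9.    2.  154.6] open 17.4 grip 30 F [-4.7 -1.6  5.4] M [-0.28  1.12 -0.04]
{'block top x': array([183.9, 238.8]), 'nose top': array([ 25.3, 173.2]), 'pad rim': array([135.3, 176.8, 182.9]), 'pin': array([148.5, 168.8])}
```

{"op": "arm_command", "data": {
  "rows": [
    [[0,-0.05,0,0,0,0,-0.9],[0,-0.1,0,0,0,0,-0.9],[0,-0.15,0.003,0,0,0,-0.9],[0,-0.2,0.01,0,0,0,-0.9],[0,-0.253,0.02,0,0,0,-0.9],[0,-0.253,0.02,0,0,0,-0.9]]
  ]
}}

```text
t: 10.22
eef_pos: [598.6, -42.1, 322.2]
tcp_rot: [3.141, -0.0, -2.842]
ft_force: [-0.3, 1.0, 9.6]
opening: 0.189
grip_force: 32.4
```

{"op": "arm_command", "data": {
  "rows": [
    [[0,0.047,-0.01,0,0,0,-0.9],[0,0.093,-0.017,0,0,0,-0.9],[0,0.14,-0.02,0,0,0,-0.9],[0,0.187,-0.022,0,0,0,-0.9],[0,0.22,-0.021,0,0,0,-0.9],[0,0.22,-0.021,0,0,0,-0.9],[0,0.22,-0.021,0,0,0,-0.9]]
  ]
}}

```text
t: 10.8
eef_pos: [589.3, -10.4, 326.2]
tcp_rot: [-3.138, 0.003, -2.84]
ft_force: [4.3, -5.6, 9.2]
opening: 0.181
grip_force: 30.0
```

Run:
```python
from h import *
st(); gap('s8')
```

```text
10.8 [  3.2   2.  155.2] open 17.2 grip 30 F [-6.6 -2.4  9.2] M [-0.24  1.23  0.01]
{'block top x': array([186.4, 238.7]), 'nose top': array([ 34.3, 176.8]), 'pad rim': array([155.8, 181. , 185.1]), 'pin': array([162.9, 172.6])}
```

Run:
```python
from h import *
ims=[cv2.resize(cv2.imread(f'pics/{n}.png')[245:310,330:460],None,fx=5.5,fy=4.4,interpolation=cv2.INTER_CUBIC) for n in('s7','s8')]
cv2.imwrite('pics/crop8.png',np.vstack(ims))
for n in('s7','s8'):
    p,d,K,T=load(n); hsv=cv2.cvtColor(p,cv2.COLOR_RGB2HSV)
    for y,z in((0,66),(0,63)):
        out=[]
        for x in range(140,192,2):
            c=w([x,y,z]); q=T[:3,:3].T@(c-T[:3,3]); u=K[0,2]+K[0,0]*q[0]/-q[2]; v=K[1,2]-K[1,1]*q[1]/-q[2]
            out.append((x,)+tuple(int(i) for i in hsv[int(round(v)),int(round(u))]))
        print(n,z,out)
```

```text
s7 66 [(140, 11, 20, 102), (142, 24, 12, 108), (144, 19, 26, 109), (146, 19, 45, 119), (148, 21, 162, 190), (150, 21, 185, 199), (152, 21, 182, 209), (154, 21, 180, 194), (156, 20, 174, 157), (158, 19, 169, 125), (160, 19, 169, 125), (162, 20, 167, 142), (164, 20, 172, 138), (166, 19, 166, 138), (168, 19, 152, 129), (170, 17, 82, 124), (172, 16, 34, 126), (174, 14, 86, 125), (176, 16, 131, 127), (178, 15, 130, 133), (180, 15, 132, 118), (182, 20, 157, 128), (184, 22, 182, 196), (186, 21, 166, 183), (188, 21, 166, 183), (190, 16, 132, 214)]
s7 63 [(140, 7, 22, 106), (142, 15, 10, 102), (144, 12, 12, 108), (146, 17, 80, 141), (148, 21, 162, 190), (150, 21, 189, 223), (152, 21, 186, 228), (154, 21, 182, 220), (156, 20, 170, 181), (158, 20, 170, 181), (160, 21, 172, 145), (162, 20, 167, 142), (164, 20, 172, 139), (166, 22, 185, 138), (168, 19, 150, 141), (170, 18, 71, 130), (172, 17, 36, 129), (174, 16, 91, 118), (176, 16, 131, 127), (178, 16, 135, 125), (180, 17, 137, 115), (182, 17, 137, 115), (184, 20, 174, 138), (186, 22, 181, 204), (188, 19, 160, 171), (190, 16, 132, 214)]
s8 66 [(1
[... 357 characters left out ...]
 (176, 16, 46, 128), (178, 13, 99, 126), (180, 17, 128, 126), (182, 16, 125, 126), (184, 18, 150, 129), (186, 21, 180, 186), (188, 21, 180, 186), (190, 22, 170, 179)]
s8 63 [(140, 25, 18, 169), (142, 18, 18, 138), (144, 7, 25, 133), (146, 5, 29, 97), (148, 15, 32, 97), (150, 9, 25, 104), (152, 20, 22, 106), (154, 14, 33, 102), (156, 19, 19, 107), (158, 19, 19, 107), (160, 23, 22, 106), (162, 17, 61, 112), (164, 21, 148, 124), (166, 21, 176, 142), (168, 20, 166, 146), (170, 21, 170, 141), (172, 19, 148, 141), (174, 17, 72, 134), (176, 16, 46, 128), (178, 12, 106, 123), (180, 17, 136, 122), (182, 17, 136, 122), (184, 15, 130, 122), (186, 19, 145, 135), (188, 22, 180, 195), (190, 22, 170, 179)]
```

View pics/crop8.png

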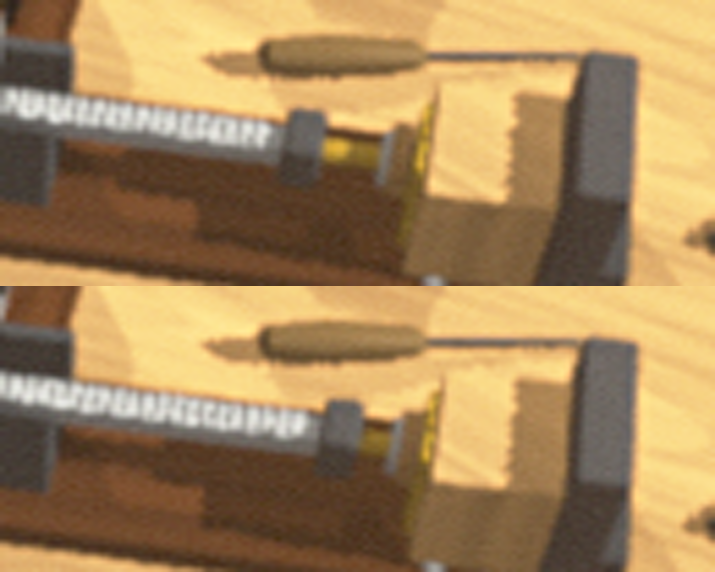

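Top is before, bottom is after. The nose front went from crop x≈325 to 360 and the collar/pad from 377/388 to 388/400. The pad now presses the block with the plunger about 9 mm in, so I press roughly 2.5 mm more.

{"op": "arm_command", "data": {
  "rows": [
    [[0,0.015,0,0,0,0,-0.9],[0,0.033,0,0,0,0,-0.9],[0,0.033,0,0,0,0,-0.9],[0,0.033,0,0,0,0,-0.9]]
  ]
}}

```text
t: 11.18
eef_pos: [588.0, -6.1, 326.2]
tcp_rot: [-3.138, 0.003, -2.84]
ft_force: [3.6, -8.2, 8.0]
opening: 0.177
grip_force: 30.0
```

Run:
```python
from h import *
st(); gap('s9')
def edges(n):
    p,d,K,T=load(n); hsv=cv2.cvtColor(p,cv2.COLOR_RGB2HSV).astype(np.float32)
    xs=np.arange(130,195,.25); S=[]
    for z in (62,63,64,65,66):
        c=np.array([w([x,0,z]) for x in xs]); q=(c-T[:3,3])@T[:3,:3]
        u=(K[0,2]+K[0,0]*q[:,0]/-q[:,2]).astype(np.float32); v=(K[1,2]-K[1,1]*q[:,1]/-q[:,2]).astype(np.float32)
        S.append(cv2.remap(hsv[...,1],u[None],v[None],cv2.INTER_LINEAR)[0])
    S=np.mean(S,0); a=S>100; i=np.argmax(a); j=i+np.argmax(~a[i:]); print(n,'brass',xs[i],xs[j],xs[j]-xs[i])
for n in('s4','s5','s6','s7','s8','s9'): edges(n)
```

```text
11.18 [  7.6   1.9 155.2] open 16.8 grip 30 F [-8.9 -1.   8. ] M [-0.31  1.98 -0.06]
{'block top x': array([186.3, 238.8]), 'nose top': array([ 54.1, 176.7]), 'pad rim': array([153.4, 181.2, 186.6]), 'pin': array([164.9, 172.5])}
s4 brass 130.0 130.0 0.0
s5 brass 130.0 131.75 1.75
s6 brass 132.25 155.0 22.75
s7 brass 146.75 169.5 22.75
s8 brass 162.5 173.5 11.0
s9 brass 164.5 173.5 9.0
```

{"op": "arm_command", "data": {
  "rows": [
    [[0,0,0,0,0,0,-0.9],[0,0,0,0,0,0,-0.9],[0,0,0,0,0,0,-0.9],[0,0,0,0,0,0,-0.9],[0,0,0,0,0,0,-0.9],[0,0,0,0,0,0,-0.9],[0,0,0,0,0,0,-0.9],[0,0,0,0,0,0,-0.9]]
  ]
}}

```text
t: 11.9
eef_pos: [588.0, -6.2, 326.2]
tcp_rot: [-3.138, 0.003, -2.84]
ft_force: [4.2, -7.7, 8.3]
opening: 0.181
grip_force: 30.0
```

Run:
```python
from h import *
st(); gap('s10')
p,d,K,T=cam('side'); cc=(cloud(d,K,T)-O)@CR; X,Y,Z=cc[...,0],cc[...,1],cc[...,2]
m=(abs(Y)<30)&(Z>84)&(Z<94)&(X>150)&(X<250); print('side block top',np.percentile(X[m],[2,98]))
p,d,K,T=load('side0'); cc=(cloud(d,K,T)-O)@CR; X,Y,Z=cc[...,0],cc[...,1],cc[...,2]
m=(abs(Y)<30)&(Z>84)&(Z<94)&(X>150)&(X<250); print('before',np.percentile(X[m],[2,98]))
```

```text
11.9 [  7.5   1.9 155.2] open 17.2 grip 30 F [-8.6 -1.8  8.3] M [-0.25  1.95 -0.07]
{'block top x': array([186.4, 238.6]), 'nose top': array([ 41.2, 176.1]), 'pad rim': array([153.1, 180.3, 185.1]), 'pin': array([164.9, 172.4])}
side block top [190.30806865 220.4023271 ]
before [186.76734841 219.78849165]
```

The state is steady: the block is home against the jaw, the plunger is about 12–13 mm in, and the lever is held. I hand it in.

```bash
python3 -c "
from cell import *
print(job_done())"
```

```text
the job is handed in; nothing more can be done
None
```

I drew the transport lock to its end stop, pumped the block home against the jaw with the plunger about half way in (12–13 mm of 24, estimated from camera and force), and handed in at about 12 s still holding the lever; no verdict came back.

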